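# Slide a carrier under the lips of a fixture nest until its catch snaps up

## Task

Pick up the small steel carrier by its post, set it flat on the open front part of the fixture nest, and slide it along the channel, foot under the two overhanging lips, until it is fully home and the spring catch in the floor has snapped up behind it; then let go. Feel for the stop and go in gently: do not ram the carrier against the nest, and leave the other things on the bench where they lie.

Things in the scene. Friction and masses are not known exactly. Their poses are not given: they have to be found in the camera images.
- nest: Steel fixture nest fixed to the bench, 110 mm wide (its x), 230 mm long (its y), 36 mm high. Origin at bench height on the middle line, 95 mm behind the front edge (base from y = -95 to +135 mm, end plate at the back); z up. The carrier goes in along +y on a flat oiled land 16 mm above the bench with an 18 mm slot along its middle; open above and beside from y = -95 to -38 mm.
- nest_mouth (a point): Mouth of the channel: point on the middle line at the land (nest y = -17, z = 16 mm), axes as the nest. From here to y = +121 mm two lips overhang from both sides: underside 28, top 36 mm above the bench, 34 mm gap between them for the post, small sloped lead-ins. The channel is 53 mm wide; flared guides before the mouth begin at y = -38 mm, about 36 mm either side of the middle.
- nest_home (a point): Middle of the range of home places: point on the land at nest y = +56 mm, z = 16 mm, axes as the nest. An adjustable stop block across the channel, firmly locked, whose setting differs each time and is not measured, stops the carrier with its origin anywhere from 20 mm before to 20 mm past this point. The catch rides with the stop.
- carrier: Loose carrier, 0.3 to 0.55 kg: steel foot 50 (its x) x 64 (its y) x 10 mm with an upright aluminium post in the middle, 24 (x) x 26 (y) mm, top 66 mm above the underside. Origin at the centre of the underside, z up. Same after a half turn; its y goes along the nest's y. Gripped on the post more than 25 mm above the underside, the fingers pass above the lips.
- catch (a joint): Spring catch in the floor slot, metres: 0 = up (4.5 mm above the land), 0.0045 = pressed flush, 0.006 at most. Ramp towards the mouth, upright face towards the stop. The foot's front presses it down (spring 3 to 4.5 N up, 3 to 8 N of push), it stays down under the foot and snaps up when the rear edge has passed, about 2 mm before the foot meets the stop.
- vee_block: Steel vee block, 38 x 50 x 40 mm, origin at the centre of its underside; bystander, not to be disturbed.
- bush_bronze: Flanged bronze bush, 39 mm across, 40 mm high, origin at the centre of its underside; bystander.
- spanner_13: Spanner, 28 x 177 x 8 mm, lying flat, origin at the centre of its underside; bystander.
Mind the look-alikes: they are no part of the job. Of the things shaped like the carrier, the steel one is meant.

How it is judged:
On the way:
1. the carrier's foot is under the lips, flat on the land and pressing the catch down (value of joint catch above 0.003 m and y of carrier in the frame of nest between -0.045 and 0.03 m and z of carrier in the frame of nest below 0.0195 m and angle between carrier's own z axis and vertical below 0.1 rad), for 0.05 s.
At the end, for the whole second after the job is handed in: The carrier stands flat (within 0.06 rad) and still on the land, its foot under both lips, its origin between 31 and 81 mm along the nest's +y, and the spring catch is up behind it (joint below 1.5 mm) (value of joint catch below 0.0015 m and y of carrier in the frame of nest between 0.031 and 0.081 m and z of carrier in the frame of nest between 0.013 and 0.0185 m and angle between carrier's own z axis and vertical below 0.06 rad and linear speed of carrier below 0.01 m/s); the robot touches nothing.
It fails at once if from the lips inward, the carrier is rammed or pressed against the nest (its stop, catch, lips and walls included) with more than 30 N (contact force between carrier and nest above 30 N and y of carrier in the frame of nest above -0.052 m and z of carrier in the frame of nest below 0.03 m).
It fails at once if a bystander is moved by more than 20 mm (distance of any of vee_block, bush_bronze, spanner_13 from where it was at the start of the episode above 0.02 m).
It also fails if it takes over 69 s, if anything falls off the work surface, if the arm or the gripper's body presses on something with over 40 N, if the wrist force passes 120 N, or if a joint passes its speed limit or range.

## Robot

A 6-joint arm with a two-finger parallel gripper is mounted at the origin on a cart in front of the work surface, level with it; the furniture and walls round the work are solid. World frame = base frame: x ahead of the robot, y to its left, z up, the work surface at z = 0. Lengths are in m, angles in rad, forces in N, time in s.
With the tool pointing down it reaches from about 0.2 to 0.875 m from the base axis. Payload 3.4 kg.
Tool frame: the origin (TCP) lies at the very end of the fingers, on their centre line; the grasp point (between the pads) lies 19 mm behind it; z points along the fingers, y is the line along which they close (so a half turn about z gives the same grasp; the last joint's range is limited). The gripper opens to 94 mm and grips with 3 to 60 N. Pads are 16 mm wide; open, the fingers measure 119 mm over their backs; the gripper's body (75 mm by 177 mm) begins 78 mm behind the grasp point.
Start: joints at [1.214, 0.276, 1.505, -0, 1.361, -0.121], TCP at [0.134, 0.559, 0.185] pointing down, gripper open.
Joint ranges: [-2.89, 2.89], [-0.75, 2.08], [0.22, 2.7], [-1.18, 4.32], [0.11, 2.71], [-2.7, 2.7]. Speed limits (rad/s): [2.57, 2.57, 3.14, 3.14, 3.14, 3.14].

## Interface

Orientations are given as a unit quaternion [x, y, z, w].
In Python, from cell import * gives the robot as it stands.
- The arm moves only by the tool jog_arm, never from a script. Its argument "deltas" is a list of rows, each a list of 7 numbers: the turn, a rotation vector about the tool's x, y, z in units of 6 degrees (1.0 is 6 degrees), then the shift along the tool's x, y, z in units of 50 mm (1.0 is 50 mm), then the finger opening in mm, from 0 to 94. In form: [[rx, ry, rz, dx, dy, dz, gripper], ...]. A call has 1 to 20 rows; each row shifts and turns the commanded pose from where the row before left it, along the tool's axes as they then stand; what a row does not reach is not made up. A row lasts 1/10 s, in which the tool goes at most 50 mm and 8.59 degrees, less where a joint would pass 70% of its speed; a pose out of reach is approached as far as the arm can. A call is refused whole if a number of a shift passes 1 or a number of a turn 1, either way. A call with a gripper value outside its range is refused whole. The fingers move at their own pace and stop on an object; "newtons" is the grip in N (left out, the last holds). Time passes only in rows, so rows that do not move let the fingers close. It gives the time, the measured TCP pose, the force, the opening and the grip force at its end, in the units of the state.
- observe(): the state, without advancing time (a new reading comes with each control period).
- capture(name): name is "scene" or "top" or "wrist"; returns a dict with "image" (400x640x3 uint8, red, green, blue), "fx", "fy", "cx", "cy" (pixels), "rvec" (rotation vector, rad) and "tvec" (3), from world to camera coordinates, as OpenCV has them. Camera axes: x right, y down, z forward; pixel columns grow to the right and rows downward; lengths in m; the calibration is good to about 2 mm. A picture is of the moment at which its call begins. There is no depth.
- hand_in(): hands the job in; it is judged then, once.
Trained networks look in the newest picture that a camera, given by its name, has taken for a name from the list of things; names that differ only in an ending like _2 or _b are one class to them, and where a whole thing is asked for, a point or a joint stands for the part that bears it (a point fixed in the world has none). Each returns a list of dicts, best first, with "p" (0 to 1); they miss things now and then, are a little off and sometimes report something else, mostly with a low value. They report only what shows in the picture. A call takes as long as a camera call. They do not tell look-alikes from the thing itself.
- regions_of(camera, label): "region" (400x640 bool, what is visible of it) and "rect" ([left, top, right, bottom] in pixels, round what is visible of it).
The state is a dict: "time": time; "q": joint angles; "qd": joint speeds; "joint_torque": joint torques, N m; "eef_pos": TCP position; "tool_rot": TCP orientation; "contact_force": force on the tool from outside, world axes, zero at the start; "ft_torque": the same for the moment, N m; "grip_width": finger opening in m; "grasp_force": force on a finger pad.
Only numpy, scipy, OpenCV 4.12 (cv2) and the standard library are available. Lean on these libraries where they do the work, as an engineer would, in place of code of your own. Each camera call takes 0.05 s, during which the arm holds its last target. There are 200 camera calls.

## Working session

There is one attempt and no reset: what is moved stays moved. The work goes in short steps, Python scripts to look and compute and a tool call to move; the robot and the scene stay as the last step left them, time stands still between calls to the robot, and variables do not carry over. Pictures are saved under pics/ and viewed, at most 10 in all, crops included, and the job is handed in when it is done.

Besides the shell and the picture viewer there is one more tool, called after ">>>" as name([rows], argument=value, ...), one row to a line, values as JSON. jog_arm: Moves the arm, as the interface text tells. Its arguments: {"type":"object","properties":{"deltas":{"type":"array"},"newtons":{"type":"number"}},"required":["deltas"]}

```bash
mkdir -p pics; cat > h.py <<'E'
from cell import *
import numpy as np, cv2
def cam(n):
    c=capture(n); K=np.array([[c['fx'],0,c['cx']],[0,c['fy'],c['cy']],[0,0,1.]])
    R=cv2.Rodrigues(np.array(c['rvec'],float))[0]; return c['image'],K,R,np.array(c['tvec'],float).reshape(3)
def back(px,z,K,R,t):
    d=R.T@np.linalg.inv(K)@np.array([px[0],px[1],1.]); o=-R.T@t
    return o+d*(z-o[2])/d[2]
def proj(P,K,R,t):
    p=K@(R@np.asarray(P,float).reshape(-1,3).T+t[:,None]); return (p[:2]/p[2]).T
E
python3 - <<'E'
from h import *
for n in ['scene','top']:
    im,K,R,t=cam(n); cv2.imwrite(f'pics/{n}0.png',im[:,:,::-1]); print(n,-R.T@t,K[0,0])
    for l in ['nest','carrier','vee_block','bush_bronze','spanner_13']:
        for r in regions_of(n,l):
            m=r['region']; ys,xs=np.nonzero(m)
            print(l,round(r['p'],2),r['rect'],xs.mean().round(),ys.mean().round(), im[m].mean(0).round(), back((xs.mean(),ys.mean()),0.02,K,R,t).round(3))
E
```

```text
scene [-0.28413483 -0.53647117  0.48845272] 376.91470593251387
nest 0.57 [237.5, 177.8, 315.8, 209.9] 274.0 194.0 [118. 114. 110.] [0.547 0.102 0.02 ]
carrier 0.96 [360.4, 206.2, 388.4, 241.4] 374.0 225.0 [135. 132. 133.] [ 0.509 -0.235  0.02 ]
carrier 0.86 [398.3, 259.8, 428.7, 301.1] 413.0 285.0 [ 96.  52. 121.] [ 0.321 -0.395  0.02 ]
carrier 0.66 [319.3, 199.2, 349.5, 228.3] 333.0 215.0 [171. 148.  30.] [ 0.508 -0.121  0.02 ]
carrier 0.6 [374.8, 230.1, 399.0, 269.5] 387.0 254.0 [ 38. 115.  56.] [ 0.401 -0.312  0.02 ]
vee_block 0.61 [337.7, 184.8, 358.7, 205.0] 347.0 192.0 [140. 134. 128.] [ 0.659 -0.088  0.02 ]
bush_bronze 0.74 [280.5, 221.1, 296.4, 242.7] 290.0 231.0 [161. 144. 106.] [ 0.383 -0.065  0.02 ]
bush_bronze 0.73 [233.0, 177.0, 317.7, 211.0] 274.0 194.0 [118. 114. 110.] [0.546 0.103 0.02 ]
spanner_13 0.46 [359.3, 198.7, 419.7, 220.1] 390.0 209.0 [158. 156. 154.] [ 0.61  -0.242  0.02 ]
top [ 0.33535144 -0.07222404  1.14639205] 401.23010943599866
nest 0.73 [207.2, 168.9, 298.4, 210.3] 254.0 186.0 [ 97.  99. 101.] [0.564 0.114 0.02 ]
carrier 0.97 [364.2, 193.2, 391.3, 217.8] 376.0 205.0 [121. 121. 122.] [ 0.512 -0.233  0.02 ]
carrier 0.93 [229.3, 224.1, 250.2, 247.4] 237.0 235.0 [155. 135.  29.] [0.424 0.158 0.02 ]
carrier 0.74 [392.6, 229.2, 414.5, 253.6] 402.0 242.0 [ 39. 104.  53.] [ 0.406 -0.305  0.02 ]
carrier 0.69 [324.4, 194.2, 344.9, 211.1] 335.0 204.0 [161. 140.  29.] [ 0.514 -0.118  0.02 ]
carrier 0.56 [420.0, 255.0, 447.6, 283.6] 433.0 270.0 [ 86.  48. 108.] [ 0.33  -0.388  0.02 ]
carrier 0.16 [205.2, 165.0, 300.0, 207.4] 254.0 186.0 [ 98. 100. 102.] [0.564 0.114 0.02 ]
vee_block 0.64 [316.9, 143.4, 331.2, 158.6] 323.0 152.0 [128. 125. 118.] [ 0.666 -0.082  0.02 ]
spanner_13 0.43 [345.9, 152.4, 379.7, 164.1] 358.0 159.0 [155. 153. 147.] [ 0.646 -0.183  0.02 ]
```

```bash
python3 -c "
import cv2,numpy as np
a=cv2.imread('pics/scene0.png');b=cv2.imread('pics/top0.png')
cv2.imwrite('pics/both0.png',cv2.resize(np.vstack([a,b]),(480,600)))"
```

```text
(no output)
```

View pics/top0.png

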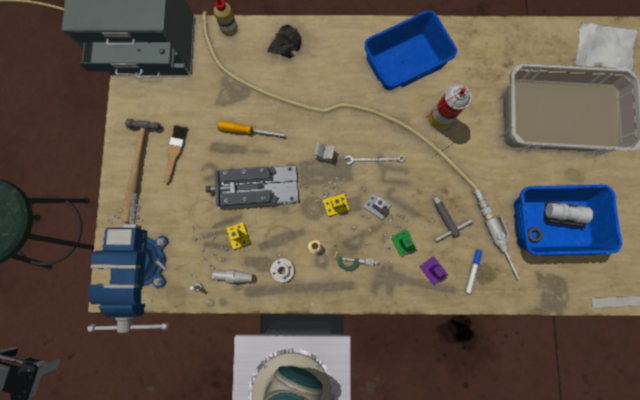

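View pics/scene0.png

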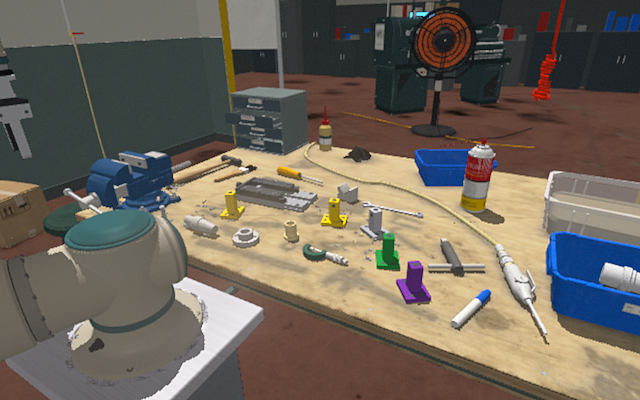

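The top picture shows the nest at (254,187), with its open end to the right and end plate and stop screw to the left. There are five carrier-shaped things: yellow (335,205), yellow (237,235), green (402,242), purple (433,270) and bare grey (376,205). The grey one fits "steel". I'll confirm it in an enlarged crop.

```bash
python3 - <<'E'
from h import *
s=observe(); print(s['eef_pos'],s['tool_rot'],s['contact_force'],s['time'],s['grip_width'])
im,K,R,t=cam('top')
a=cv2.resize(im[150:225,190:410],None,fx=3.6,fy=3.6,interpolation=cv2.INTER_CUBIC)
im2,K2,R2,t2=cam('scene')
b=cv2.resize(im2[170:250,220:440],None,fx=3.6,fy=3.6,interpolation=cv2.INTER_CUBIC)
cv2.imwrite('pics/crop1.png',np.vstack([a,b])[:,:,::-1])
im,K,R,t=cam('wrist'); print('wrist',-R.T@t,R,K)
E
```

```text
[0.13435508 0.55912264 0.18509265] [1.17622646e-01 9.93058362e-01 5.13213614e-05 1.26635739e-05] [0.29428079 0.11463394 0.49763804] 0.6 0.09419530363570891
wrist [0.06672563 0.57618173 0.38503289] [[ 2.33336279e-01  9.72396096e-01  1.19388264e-04]
 [ 9.44404712e-01 -2.26648707e-01  2.38180821e-01]
 [ 2.31633160e-01 -5.54634757e-02 -9.71220821e-01]] [[340.91385441   0.         321.22116248]
 [  0.         340.91385441 197.51819876]
 [  0.           0.           1.        ]]
```

View pics/crop1.png

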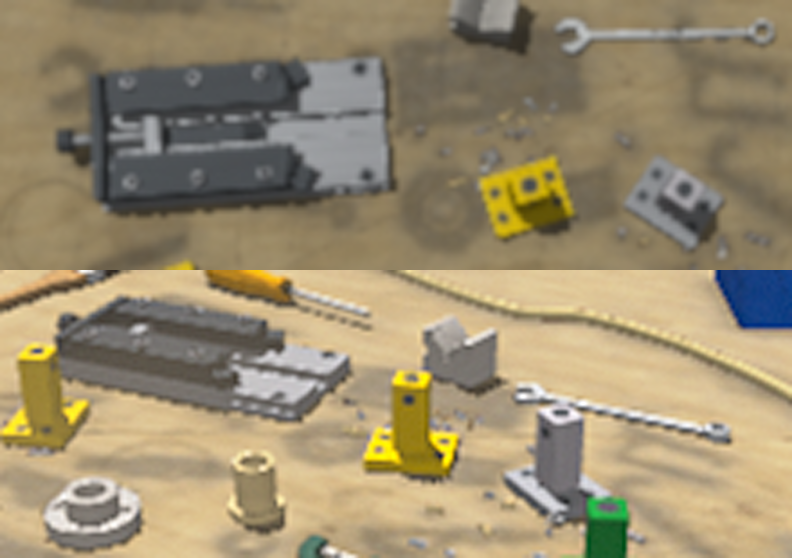

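Only the grey one at (376,205) is bare steel; the rest are painted, so it is the one meant. In the crop, the nest's open land faces right (world -y). Next I move the wrist camera over the nest.

>>> jog_arm([
  [0, 0, 0, -0.5, -0.33, 0, 94],
  [0, 0, 0, -0.5, -0.33, 0, 94],
  [0, 0, 0, -0.5, -0.33, 0, 94],
  [0, 0, 0, -0.5, -0.33, 0, 94],
  [0, 0, 0, -0.5, -0.33, 0, 94],
  [0, 0, 0, -0.5, -0.33, 0, 94],
  [0, 0, 0, -0.5, -0.33, 0, 94],
  [0, 0, 0, -0.5, -0.33, 0, 94],
  [0, 0, 0, -0.5, -0.33, 0, 94],
  [0, 0, 0, -0.5, -0.33, 0, 94],
  [0, 0, 0, -0.5, -0.33, 0, 94],
  [0, 0, 0, -0.5, -0.33, 0, 94],
  [0, 0, 0, -0.5, -0.33, 0, 94],
  [0, 0, 0, -0.5, -0.33, 0, 94],
  [0, 0, 0, -0.5, -0.33, 0, 94],
  [0, 0, 0, -0.5, -0.33, 0, 94],
  [0, 0, 0, -0.5, -0.33, 0, 94],
  [0, 0, 0, -0.5, -0.33, 0, 94],
  [0, 0, 0, -0.5, -0.33, 0, 94],
  [0, 0, 0, -0.5, -0.33, 0, 94],
])

```text
time: 2.75
eef_pos: [0.5442, 0.1205, 0.1851]
tool_rot: [0.118, 0.993, 0.0, 0.0]
contact_force: [0.4, 0.7, -0.1]
grip_width: 0.0937
grasp_force: 0.0
```

>>> jog_arm([
  [0, 0, 1, 0, 0, 0, 94],
  [0, 0, 1, 0, 0, 0, 94],
  [0, 0, 1, 0, 0, 0, 94],
  [0, 0, 1, 0, 0, 0, 94],
  [0, 0, 1, 0, 0, 0, 94],
  [0, 0, 1, 0, 0, 0, 94],
  [0, 0, 1, 0, 0, 0, 94],
  [0, 0, 1, 0, 0, 0, 94],
  [0, 0, 1, 0, 0, 0, 94],
  [0, 0, 1, 0, 0, 0, 94],
  [0, 0, 1, 0, 0, 0, 94],
  [0, 0, 1, 0, 0, 0, 94],
  [0, 0, 0, 0, 0, 0, 94],
  [0, 0, 0, 0, 0, 0, 94],
])

```text
time: 4.15
eef_pos: [0.5434, 0.1214, 0.1851]
tool_rot: [0.678, 0.735, 0.0, 0.0]
contact_force: [-0.4, -0.5, -0.2]
grip_width: 0.0939
grasp_force: 0.0
```

```bash
cat >> h.py <<'E'
from scipy.spatial.transform import Rotation as Rot
def yaw():
    s=observe(); M=Rot.from_quat(s['tool_rot']).as_matrix(); return np.degrees(np.arctan2(M[1,1],M[0,1])),s
E
python3 - <<'E'
from h import *
y,s=yaw(); print(s['eef_pos'],y,s['time'],s['q'])
im,K,R,t=cam('wrist'); cv2.imwrite('pics/w1.png',im[:,:,::-1]); np.savez('w1.npz',im=im,K=K,R=R,t=t)
for l in ['nest','carrier']:
    for r in regions_of('wrist',l): print(l,round(r['p'],2),r['rect'])
E
```

```text
[0.54343178 0.12143883 0.18510198] 4.611616068952632 4.15 [9.48335745e-02 2.48469198e-01 1.54354482e+00 8.68522131e-05
 1.34946251e+00 1.43266234e-02]
nest 0.6 [290.8, 51.1, 394.7, 286.5]
carrier 0.86 [177.6, 105.3, 251.4, 163.9]
carrier 0.59 [257.2, 337.1, 307.4, 390.8]
```

View pics/w1.png

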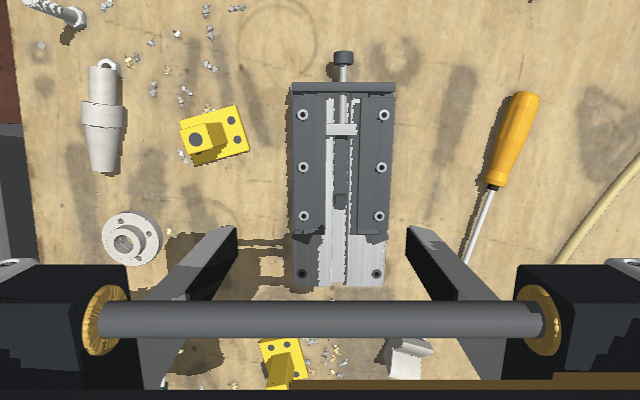

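The wrist view shows the nest with its front edge at about row 286 (columns 289–386), the end plate at row 83, the stop block at (342,130) and the catch ramp at about (341,200). I'll fit the nest model to the image edges.

```bash
cat > fit.py <<'E'
from h import *
from scipy.optimize import minimize
def line(a,b,n=60): return np.linspace(a,b,n)
M=.001
NEST=[line((-55,-95,16),(55,-95,16)),line((-55,-95,16),(-55,-40,16)),line((55,-95,16),(55,-40,16)),
 line((-17,-5,36),(-17,115,36)),line((17,-5,36),(17,115,36)),line((-55,-15,36),(-55,130,36)),line((55,-15,36),(55,130,36)),
 line((-9,-90,16),(-9,-10,16)),line((9,-90,16),(9,-10,16)),line((-55,135,36),(55,135,36))]
CAR=[line((sx*25,-32,10),(sx*25,32,10)) for sx in(1,-1)]+[line((-25,s*32,10),(25,s*32,10)) for s in(1,-1)]+\
    [line((s*12,-13,66),(s*12,13,66)) for s in(1,-1)]+[line((-12,s*13,66),(12,s*13,66)) for s in(1,-1)]
def place(L,p,z0=0):
    c,s=np.cos(p[2]),np.sin(p[2]); P=np.vstack(L)*M; 
    return np.c_[p[0]+c*P[:,0]-s*P[:,1],p[1]+s*P[:,0]+c*P[:,1],P[:,2]+z0]
def fit(L,p0,im,K,R,t,spread=(.012,.012,.1),z0=0):
    g=cv2.GaussianBlur(im,(0,0),.7).astype(np.float32)
    mag=np.sqrt(sum(cv2.Sobel(g[:,:,i],cv2.CV_32F,*d)**2 for i in range(3) for d in((1,0),(0,1))))
    mag=np.minimum(mag,150); best=None
    for sg in (3,1.2,.7):
        G=cv2.GaussianBlur(mag,(0,0),sg)
        def f(p):
            u=proj(place(L,p,z0),K,R,t).astype(np.float32)
            return -cv2.remap(G,u[:,:1],u[:,1:],cv2.INTER_LINEAR).mean()
        if best is None:
            rg=[np.linspace(-s,s,9) for s in spread]
            best=min(([p0[0]+a,p0[1]+b,p0[2]+c] for a in rg[0] for b in rg[1] for c in rg[2]),key=f)
        best=minimize(f,best,method='Nelder-Mead',options=dict(initial_simplex=np.array(best)+np.vstack([np.zeros(3),np.diag([.004,.004,.02])]))).x
    return best,f(best)
def overlay(ims,L,p,K,R,t,z0=0):
    o=ims.copy()
    for u in proj(place(L,p,z0),K,R,t): cv2.circle(o,tuple(int(round(v*8)) for v in u),4,(255,0,0),-1,cv2.LINE_AA,3)
    return o
E
python3 - <<'E'
from fit import *
d=np.load('w1.npz'); im,K,R,t=[d[k] for k in('im','K','R','t')]
a=back((289,286),.016,K,R,t);b=back((386,286),.016,K,R,t);c=back((343,83),.036,K,R,t)
print(a,b,np.linalg.norm(a-b),c,np.linalg.norm(c-(a+b)/2))
m=(a+b)/2; v=(c-m)[:2]; v/=np.linalg.norm(v); p0=[*(m[:2]+.095*v),np.arctan2(v[1],v[0])-np.pi/2]
p,s=fit(NEST,p0,im,K,R,t); print(p0,p,np.degrees(p[2]),s)
big=cv2.resize(im,None,fx=3,fy=3,interpolation=cv2.INTER_CUBIC); K3=K.copy();K3[:2]*=3
o=overlay(big,NEST,p,K3,R,t)[40*3:300*3,260*3:420*3]
raw=big[40*3:300*3,260*3:420*3]
cv2.imwrite('pics/fit1.png',cv2.resize(np.hstack([raw,o]),(738,600))[:,:,::-1])
np.save('nest.npy',p)
E
```

```text
[ 0.5149006 -0.0105011  0.016    ] [ 0.6300001 -0.0011236  0.016    ] 0.11548087320220056 [0.55586779 0.22182606 0.036     ] 0.22911619016988305
[np.float64(0.5655482614605458), np.float64(0.08893658833016514), np.float64(0.07271761311888802)] [0.56593048 0.07973346 0.0805306 ] 4.614063661336941 -99.29617
```

View pics/fit1.png

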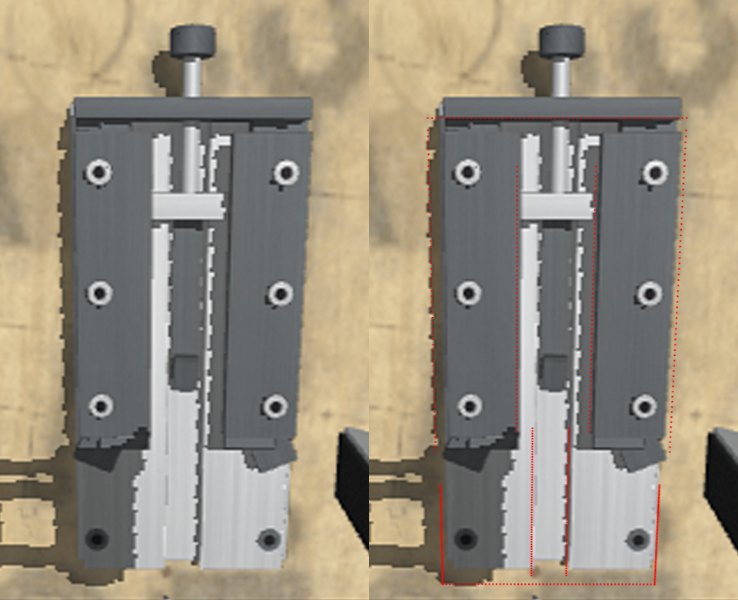

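The lip and slot lines match, but y sat about 9 mm off because the outer-edge lines are unreliable. I'll refit without those, then measure the carrier from the top picture.

```bash
sed -i '$ a NEST=[NEST[i] for i in (0,3,4,7,8,9)]' fit.py; python3 - <<'E'
from fit import *
d=np.load('w1.npz'); im,K,R,t=[d[k] for k in('im','K','R','t')]
p,s=fit(NEST,[.5655,.0889,.0775],im,K,R,t,(.004,.004,.03)); print('nest',p,np.degrees(p[2]),s)
np.save('nest.npy',p)
im,K,R,t=cam('top')
p,s=fit(CAR,[.512,-.233,np.radians(-31.5)],im,K,R,t,(.012,.012,.2)); print('car top',p,np.degrees(p[2]),s)
P,s=fit(NEST,list(np.load('nest.npy')),im,K,R,t,(.006,.006,.03)); print('nest top',P,s)
im,K,R,t=cam('scene')
q,s=fit(CAR,list(p),im,K,R,t,(.012,.012,.1)); print('car scene',q,np.degrees(q[2]),s)
E
```

```text
nest [0.56645517 0.08862624 0.06987723] 4.003670207775692 -116.571205
car top [ 0.51115716 -0.23719044 -0.56742744] -32.511197622085795 -131.81808
nest top [0.55877889 0.10522989 0.07661865] -107.88957
car scene [ 0.50384836 -0.23987142 -0.92120786] -52.7813223956988 -136.80026
```

>>> jog_arm([
  [0, 0, 0, -0.59, -0.1, 0, 94],
  [0, 0, 0, -0.59, -0.1, 0, 94],
  [0, 0, 0, -0.59, -0.1, 0, 94],
  [0, 0, 0, -0.59, -0.1, 0, 94],
  [0, 0, 0, -0.59, -0.1, 0, 94],
  [0, 0, 0, -0.59, -0.1, 0, 94],
  [0, 0, 0, -0.59, -0.1, 0, 94],
  [0, 0, 0, -0.59, -0.1, 0, 94],
  [0, 0, 0, -0.59, -0.1, 0, 94],
  [0, 0, 0, -0.59, -0.1, 0, 94],
  [0, 0, 0, -0.59, -0.1, 0, 94],
  [0, 0, 0, -0.59, -0.1, 0, 94],
  [0, 0, 1, 0, 0, 0, 94],
  [0, 0, 1, 0, 0, 0, 94],
  [0, 0, 1, 0, 0, 0, 94],
  [0, 0, 1, 0, 0, 0, 94],
  [0, 0, 1, 0, 0, 0, 94],
  [0, 0, 1, 0, 0, 0, 94],
  [0, 0, 0.2, 0, 0, 0, 94],
  [0, 0, 0, 0, 0, 0, 94],
])

```text
time: 6.4
eef_pos: [0.5113, -0.2362, 0.185]
tool_rot: [0.877, 0.48, 0.0, -0.0]
contact_force: [-0.3, -0.1, -0.3]
grip_width: 0.0937
grasp_force: 0.0
```

```bash
python3 - <<'E'
from fit import *
y,s=yaw(); print(s['eef_pos'],y,s['time'])
im,K,R,t=cam('wrist')
p,sc=fit(CAR,[.511,-.237,np.radians(-32)],im,K,R,t,(.012,.012,.15)); print(p,np.degrees(p[2]),sc)
for r in regions_of('wrist','carrier'): print(r['rect'],r['p'])
big=cv2.resize(im,None,fx=3,fy=3,interpolation=cv2.INTER_CUBIC); K3=K.copy();K3[:2]*=3
u=(proj([[p[0],p[1],.03]],K3,R,t)[0]).astype(int); o=overlay(big,CAR,p,K3,R,t)
sl=(slice(max(u[1]-200,0),u[1]+200),slice(u[0]-200,u[0]+200))
cv2.imwrite('pics/fit2.png',np.hstack([big[sl],o[sl]])[:,:,::-1])
x,yv=np.array([-np.sin(np.radians(y)),np.cos(np.radians(y))]),np.array([np.cos(np.radians(y)),np.sin(np.radians(y))])
d=p[:2]-s['eef_pos'][:2]; print('tool shift units',d@x/.05,d@yv/.05)
E
```

```text
[ 0.51131144 -0.23618252  0.1850417 ] -32.610291717244685 6.4
[ 0.51049486 -0.23686362 -0.57770551] -33.10008751880184 -126.710106
[302.4, 147.6, 349.6, 206.6] 0.88
[229.9, 45.1, 300.8, 124.0] 0.72
[240.9, 338.9, 294.8, 391.5] 0.67
[252.2, 242.6, 312.2, 303.1] 0.66
tool shift units -0.020276019746207116 -0.00641574465061595
```

View pics/fit2.png

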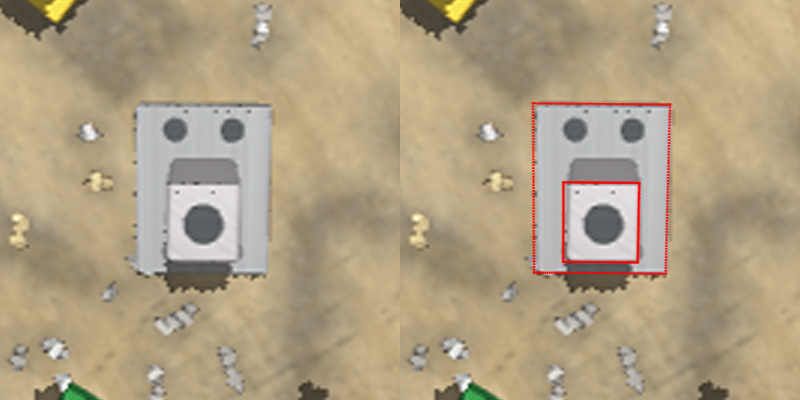

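>>> jog_arm([
  [0, 0, 0.08, -0.02, 0, 0.31, 94],
  [0, 0, 0, 0, 0, 0.31, 94],
  [0, 0, 0, 0, 0, 0.31, 94],
  [0, 0, 0, 0, 0, 0.31, 94],
  [0, 0, 0, 0, 0, 0.31, 94],
  [0, 0, 0, 0, 0, 0.31, 94],
  [0, 0, 0, 0, 0, 0.31, 94],
  [0, 0, 0, 0, 0, 0.31, 94],
  [0, 0, 0, 0, 0, 0.31, 94],
  [0, 0, 0, 0, 0, 0.31, 94],
  [0, 0, 0, 0, 0, 0, 50],
  [0, 0, 0, 0, 0, 0, 40],
  [0, 0, 0, 0, 0, 0, 32],
  [0, 0, 0, 0, 0, 0, 28],
  [0, 0, 0, 0, 0, 0, 20],
  [0, 0, 0, 0, 0, 0, 15],
  [0, 0, 0, 0, 0, 0, 15],
  [0, 0, 0, 0, 0, 0, 15],
  [0, 0, 0, 0, 0, 0, 15],
  [0, 0, 0, 0, 0, 0, 15],
], newtons=25)

```text
time: 8.5
eef_pos: [0.5115, -0.2374, 0.0302]
tool_rot: [0.88, 0.476, 0.0, 0.001]
contact_force: [1.6, -0.7, -0.8]
grip_width: 0.0237
grasp_force: 25.0
```

>>> jog_arm([
  [0, 0, 0, 0, 0, -0.2, 15],
  [0, 0, 0, 0, 0, -0.4, 15],
  [0, 0, 0, 0, 0, -0.4, 15],
  [0, 0, 0, 0, 0, -0.4, 15],
  [0, 0, 0, 0, 0, -0.4, 15],
  [0, 0, 0, 0, 0, -0.4, 15],
  [0, 0, -0.7, 0, 0, 0, 15],
  [0, 0, -0.8, 0, 0, 0, 15],
  [0, 0, -0.8, 0, 0, 0, 15],
  [0, 0, -0.8, 0, 0, 0, 15],
  [0, 0, -0.8, 0, 0, 0, 15],
  [0, 0, -0.8, 0, 0, 0, 15],
  [0, 0, -0.8, 0, 0, 0, 15],
  [0, 0, -0.7, 0, 0, 0, 15],
  [0, 0, 0, 0, 0, 0, 15],
])

```text
time: 10.0
eef_pos: [0.51, -0.2365, 0.1398]
tool_rot: [0.682, 0.731, -0.0, -0.001]
contact_force: [1.4, -0.4, -3.2]
grip_width: 0.0233
grasp_force: 25.0
```

>>> jog_arm([
  [0, 0, 0, 0.2, 0.08, 0, 15],
  [0, 0, 0, 0.4, 0.13, 0, 15],
  [0, 0, 0, 0.4, 0.13, 0, 15],
  [0, 0, 0, 0.4, 0.13, 0, 15],
  [0, 0, 0, 0.4, 0.13, 0, 15],
  [0, 0, 0, 0.4, 0.13, 0, 15],
  [0, 0, 0, 0.4, 0.13, 0, 15],
  [0, 0, 0, 0.4, 0.13, 0, 15],
  [0, 0, 0, 0.4, 0.13, 0, 15],
  [0, 0, 0, 0.4, 0.13, 0, 15],
  [0, 0, 0, 0.4, 0.13, 0, 15],
  [0, 0, 0, 0.4, 0.13, 0, 15],
  [0, 0, 0, 0.2, 0.06, 0, 15],
  [0, 0, 0, 0, 0, 0, 15],
  [0, 0, 0, 0, 0, 0, 15],
])

```text
time: 11.5
eef_pos: [0.5719, 0.0076, 0.14]
tool_rot: [0.682, 0.732, -0.0, 0.0]
contact_force: [0.2, 0.1, -3.6]
grip_width: 0.0239
grasp_force: 25.0
```

```bash
python3 - <<'E'
from fit import *
y,s=yaw(); print(s['eef_pos'],y,s['time'],s['contact_force'],s['grip_width'])
im,K,R,t=cam('wrist'); N=np.load('nest.npy')
p,sc=fit(NEST[1:3]+NEST[5:],list(N),im,K,R,t,(.004,.004,.03)); print('nest',p,np.degrees(p[2]),sc)
h=s['eef_pos'][2]-.0302
e=s['eef_pos']; c,sc=fit(CAR,[e[0],e[1],np.radians(y)],im,K,R,t,(.004,.004,.05),z0=h); print('carrier',c,np.degrees(c[2]),sc,h)
big=cv2.resize(im,None,fx=2,fy=2,interpolation=cv2.INTER_CUBIC); K3=K.copy();K3[:2]*=2
o=overlay(overlay(big,NEST,p,K3,R,t),CAR,c,K3,R,t,h)
cv2.imwrite('pics/fit3.png',o[0:600,240:1040,::-1])
for q in (N,p):
  v=np.array([-np.sin(q[2]),np.cos(q[2])]);w=np.array([v[1],-v[0]])
  print('tcp in nest',(e[:2]-q[:2])@w,(e[:2]-q[:2])@v,'car',(c[:2]-q[:2])@w,(c[:2]-q[:2])@v)
E
```

```text
[0.57190794 0.00761918 0.1399656 ] 4.0256184714195795 11.5 [ 0.15947514  0.07989163 -3.63035336] 0.02385147180482385
nest [0.57019275 0.05106146 0.07676661] 4.398402740543008 -76.75608
carrier [0.57131334 0.00836771 0.07114683] 4.0764131279650675 -114.65136 0.10976560069630947
tcp in nest -0.00021647925923307717 -0.08119008366530774 car -0.0007573622139930188 -0.08040185973655539
tcp in nest -0.001621505800970096 -0.04344587623302777 car -0.002156945586583331 -0.04265394469015927
```

View pics/fit3.png

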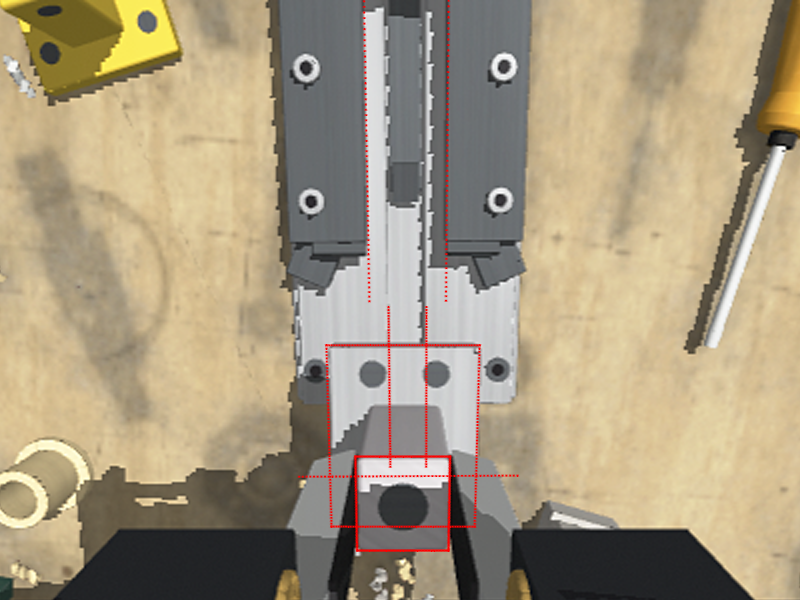

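The overlay shows the carrier held upright and square at the front of the nest. The nest's y slid because its front edge is hidden, so I'll refit only lateral and yaw over both wrist pictures with y fixed.

```bash
python3 - <<'E'
from fit import *
N=np.load('nest.npy'); d=np.load('w1.npz'); V=[tuple(d[k] for k in('im','K','R','t')),cam('wrist')]
L=NEST[1:3]+[line((s*9,-50,16),(s*9,-10,16)) for s in(1,-1)]
def G(im,sg):
    g=cv2.GaussianBlur(im,(0,0),.7).astype(np.float32)
    m=np.sqrt(sum(cv2.Sobel(g[:,:,i],cv2.CV_32F,*q)**2 for i in range(3) for q in((1,0),(0,1))))
    return cv2.GaussianBlur(np.minimum(m,150),(0,0),sg)
for name,vs in(('w1',V[:1]),('now',V[1:]),('both',V)):
    gs=[G(v[0],1.) for v in vs]
    def f(p):
        r=0
        for g,(im,K,R,t) in zip(gs,vs):
            u=proj(place(L,[p[0],N[1],p[1]]),K,R,t).astype(np.float32); r-=cv2.remap(g,u[:,:1],u[:,1:],cv2.INTER_LINEAR).mean()
        return r
    b=min(((N[0]+a,N[2]+c) for a in np.linspace(-.005,.005,41) for c in np.linspace(-.03,.03,61)),key=f)
    q=np.array([b[0],N[1]]);v=np.array([-np.sin(b[1]),np.cos(b[1])]);w=np.array([v[1],-v[0]])
    c=np.array([.5713,.0084]); e=np.array([.5719,.0076])
    print(name,b,np.degrees(b[1]),f(b),'car',(c-q)@w,'tcp',(e-q)@w)
E
```

```text
w1 (np.float64(0.5662051700209756), np.float64(0.07087722728969131)) 4.060965987288775 -111.72251 car -0.0005994154998699699 tcp -5.7576262890200215e-05
now (np.float64(0.5667051700209755), np.float64(0.06887722728969131)) 3.9463744282626103 -98.48118 car -0.0009374576256210828 tcp -0.00039393850914387456
both (np.float64(0.5664551700209756), np.float64(0.07087722728969131)) 4.060965987288775 -209.07645 car -0.0008487878150362418 tcp -0.0003069485780564721
```

>>> jog_arm([
  [0, 0, 0, 0.1, 0.01, 0, 15],
  [0, 0, 0, 0.1, 0, 0.1, 15],
  [0, 0, 0, 0, 0, 0.3, 15],
  [0, 0, 0, 0, 0, 0.3, 15],
  [0, 0, 0, 0, 0, 0.3, 15],
  [0, 0, 0, 0, 0, 0.3, 15],
  [0, 0, 0, 0, 0, 0.3, 15],
  [0, 0, 0, 0, 0, 0.2, 15],
  [0, 0, 0, 0, 0, 0, 15],
  [0, 0, 0, 0, 0, 0, 15],
])

```text
time: 12.6
eef_pos: [0.5723, 0.018, 0.0502]
tool_rot: [0.682, 0.731, 0.0, 0.0]
contact_force: [0.7, 0.4, -3.5]
grip_width: 0.0239
grasp_force: 25.0
```

>>> jog_arm([
  [0, 0, 0, 0, 0, 0.02, 15],
  [0, 0, 0, 0, 0, 0.02, 15],
  [0, 0, 0, 0, 0, 0, 15],
  [0, 0, 0, 0, 0, 0, 15],
])

```text
time: 13.0
eef_pos: [0.5723, 0.0179, 0.0484]
tool_rot: [0.682, 0.731, 0.0, 0.0]
contact_force: [0.4, -0.6, -3.6]
grip_width: 0.0237
grasp_force: 25.0
```

>>> jog_arm([
  [0, 0, 0, 0, 0, 0.02, 15],
  [0, 0, 0, 0, 0, 0.02, 15],
  [0, 0, 0, 0, 0, 0, 15],
  [0, 0, 0, 0, 0, 0, 15],
])

```text
time: 13.4
eef_pos: [0.5722, 0.0179, 0.0462]
tool_rot: [0.682, 0.731, 0.0, 0.0]
contact_force: [-0.4, -0.3, -2.9]
grip_width: 0.0242
grasp_force: 25.0
```

>>> jog_arm([
  [0, 0, 0, 0, 0, 0.01, 15],
  [0, 0, 0, 0, 0, 0, 15],
  [0, 0, 0, 0, 0, 0, 15],
])

```text
time: 13.7
eef_pos: [0.5723, 0.0179, 0.0461]
tool_rot: [0.682, 0.731, 0.0, 0.0]
contact_force: [-1.0, 0.1, 2.9]
grip_width: 0.0236
grasp_force: 25.0
```

>>> jog_arm([
  [0, 0, 0, 0, 0, 0, 29],
  [0, 0, 0, 0, 0, 0, 29],
  [0, 0, 0, 0, 0, 0, 29],
  [0, 0, 0, 0, 0, 0, 20],
  [0, 0, 0, 0, 0, 0, 15],
  [0, 0, 0, 0, 0, 0, 15],
  [0, 0, 0, 0, 0, 0, 15],
], newtons=20)

```text
time: 14.4
eef_pos: [0.5722, 0.0179, 0.0455]
tool_rot: [0.682, 0.731, 0.0, 0.0]
contact_force: [1.2, -0.1, -0.9]
grip_width: 0.0241
grasp_force: 20.0
```

>>> jog_arm([
  [0, 0, 0, 0.02, 0, 0, 15],
  [0, 0, 0, 0.04, 0, 0, 15],
  [0, 0, 0, 0.04, 0, 0, 15],
  [0, 0, 0, 0.04, 0, 0, 15],
  [0, 0, 0, 0.04, 0, 0, 15],
  [0, 0, 0, 0.04, 0, 0, 15],
  [0, 0, 0, 0.04, 0, 0, 15],
  [0, 0, 0, 0.04, 0, 0, 15],
])

```text
time: 15.2
eef_pos: [0.5709, 0.0331, 0.0454]
tool_rot: [0.682, 0.731, -0.0, -0.0]
contact_force: [-0.1, -0.1, -1.8]
grip_width: 0.0239
grasp_force: 20.0
```

>>> jog_arm([
  [0, 0, 0, 0.04, 0, 0, 15],
  [0, 0, 0, 0.04, 0, 0, 15],
  [0, 0, 0, 0.04, 0, 0, 15],
  [0, 0, 0, 0.04, 0, 0, 15],
  [0, 0, 0, 0.04, 0, 0, 15],
])

```text
time: 15.7
eef_pos: [0.5702, 0.0431, 0.0455]
tool_rot: [0.682, 0.731, -0.0, -0.0]
contact_force: [0.7, -0.8, -2.2]
grip_width: 0.0241
grasp_force: 20.0
```

>>> jog_arm([
  [0, 0, 0, 0.04, 0, 0, 15],
  [0, 0, 0, 0.04, 0, 0, 15],
  [0, 0, 0, 0.04, 0, 0, 15],
])

```text
time: 16.0
eef_pos: [0.5698, 0.0491, 0.0455]
tool_rot: [0.682, 0.731, 0.0, -0.0]
contact_force: [1.0, -0.2, -2.4]
grip_width: 0.0239
grasp_force: 20.0
```

>>> jog_arm([
  [0, 0, 0, 0.03, 0, 0, 15],
  [0, 0, 0, 0.03, 0, 0, 15],
  [0, 0, 0, 0.03, 0, 0, 15],
  [0, 0, 0, 0.03, 0, 0, 15],
])

```text
time: 16.4
eef_pos: [0.5695, 0.055, 0.0455]
tool_rot: [0.682, 0.731, 0.0, -0.0]
contact_force: [-0.5, -0.4, -2.6]
grip_width: 0.0239
grasp_force: 20.0
```

>>> jog_arm([
  [0, 0, 0, 0.03, 0, 0, 15],
  [0, 0, 0, 0.03, 0, 0, 15],
  [0, 0, 0, 0.03, 0, 0, 15],
  [0, 0, 0, 0.03, 0, 0, 15],
])

```text
time: 16.8
eef_pos: [0.5691, 0.0609, 0.0456]
tool_rot: [0.682, 0.731, 0.0, -0.0]
contact_force: [0.6, 0.4, -4.0]
grip_width: 0.024
grasp_force: 20.0
```

>>> jog_arm([
  [0, 0, 0, 0.03, 0, 0, 15],
  [0, 0, 0, 0.03, 0, 0, 15],
  [0, 0, 0, 0.03, 0, 0, 15],
  [0, 0, 0, 0.03, 0, 0, 15],
])

```text
time: 17.2
eef_pos: [0.5693, 0.0664, 0.046]
tool_rot: [0.682, 0.731, 0.0, 0.001]
contact_force: [1.0, -1.9, -1.0]
grip_width: 0.0239
grasp_force: 20.0
```

>>> jog_arm([
  [0, 0, 0, 0.02, 0, 0.01, 15],
  [0, 0, 0, 0.02, 0, 0, 15],
  [0, 0, 0, 0.02, 0, 0, 15],
])

```text
time: 17.5
eef_pos: [0.569, 0.0695, 0.0455]
tool_rot: [0.682, 0.731, 0.0, 0.001]
contact_force: [0.0, -3.2, 2.0]
grip_width: 0.0239
grasp_force: 20.0
```

>>> jog_arm([
  [0, 0, 0, 0.02, 0, 0, 15],
  [0, 0, 0, 0.02, 0, 0, 15],
  [0, 0, 0, 0.02, 0, 0, 15],
])

```text
time: 17.8
eef_pos: [0.5687, 0.0726, 0.0455]
tool_rot: [0.682, 0.731, 0.0, 0.001]
contact_force: [0.8, -4.1, 3.5]
grip_width: 0.0236
grasp_force: 20.0
```

>>> jog_arm([
  [0, 0, 0, 0.02, 0, 0, 15],
  [0, 0, 0, 0.02, 0, 0, 15],
  [0, 0, 0, 0.02, 0, 0, 15],
  [0, 0, 0, 0.02, 0, 0, 15],
])

```text
time: 18.2
eef_pos: [0.5682, 0.0771, 0.0454]
tool_rot: [0.682, 0.731, 0.0, 0.0]
contact_force: [0.2, -2.3, 5.3]
grip_width: 0.0239
grasp_force: 20.0
```

>>> jog_arm([
  [0, 0, 0, 0.02, 0, 0, 15],
  [0, 0, 0, 0.02, 0, 0, 15],
  [0, 0, 0, 0.02, 0, 0, 15],
  [0, 0, 0, 0.02, 0, 0, 15],
])

```text
time: 18.6
eef_pos: [0.5679, 0.0811, 0.0455]
tool_rot: [0.682, 0.731, 0.0, 0.0]
contact_force: [0.8, -2.6, 5.7]
grip_width: 0.0234
grasp_force: 20.0
```

>>> jog_arm([
  [0, 0, 0, 0.02, 0, 0, 15],
  [0, 0, 0, 0.02, 0, 0, 15],
  [0, 0, 0, 0.02, 0, 0, 15],
  [0, 0, 0, 0.02, 0, 0, 15],
  [0, 0, 0, 0.02, 0, 0, 15],
  [0, 0, 0, 0.02, 0, 0, 15],
])

```text
time: 19.2
eef_pos: [0.5675, 0.0871, 0.0454]
tool_rot: [0.682, 0.731, 0.0, 0.0]
contact_force: [-0.6, -2.9, 5.7]
grip_width: 0.0236
grasp_force: 20.0
```

>>> jog_arm([
  [0, 0, 0, 0.03, 0, 0, 15],
  [0, 0, 0, 0.03, 0, 0, 15],
  [0, 0, 0, 0.03, 0, 0, 15],
  [0, 0, 0, 0.03, 0, 0, 15],
  [0, 0, 0, 0.03, 0, 0, 15],
  [0, 0, 0, 0.03, 0, 0, 15],
  [0, 0, 0, 0.03, 0, 0, 15],
  [0, 0, 0, 0.03, 0, 0, 15],
])

```text
time: 20.0
eef_pos: [0.5666, 0.0991, 0.0455]
tool_rot: [0.682, 0.731, 0.0, 0.0]
contact_force: [0.2, -2.3, 5.3]
grip_width: 0.0235
grasp_force: 20.0
```

>>> jog_arm([
  [0, 0, 0, 0.03, 0, 0, 15],
  [0, 0, 0, 0.03, 0, 0, 15],
  [0, 0, 0, 0.03, 0, 0, 15],
  [0, 0, 0, 0.03, 0, 0, 15],
  [0, 0, 0, 0.03, 0, 0, 15],
  [0, 0, 0, 0.03, 0, 0, 15],
  [0, 0, 0, 0.03, 0, 0, 15],
  [0, 0, 0, 0.03, 0, 0, 15],
])

```text
time: 20.8
eef_pos: [0.5658, 0.1111, 0.0455]
tool_rot: [0.682, 0.731, 0.0, 0.0]
contact_force: [0.3, -2.7, 5.5]
grip_width: 0.024
grasp_force: 20.0
```

```bash
python3 - <<'E'
from fit import *
y,s=yaw(); print(s['eef_pos'],y)
im,K,R,t=cam('wrist'); big=cv2.resize(im,None,fx=3,fy=3,interpolation=cv2.INTER_CUBIC)
cv2.imwrite('pics/w4.png',big[150:750,570:1350,::-1])
E
```

```text
[0.56579507 0.1110665  0.04545743] 4.0136163792252635
```

View pics/w4.png

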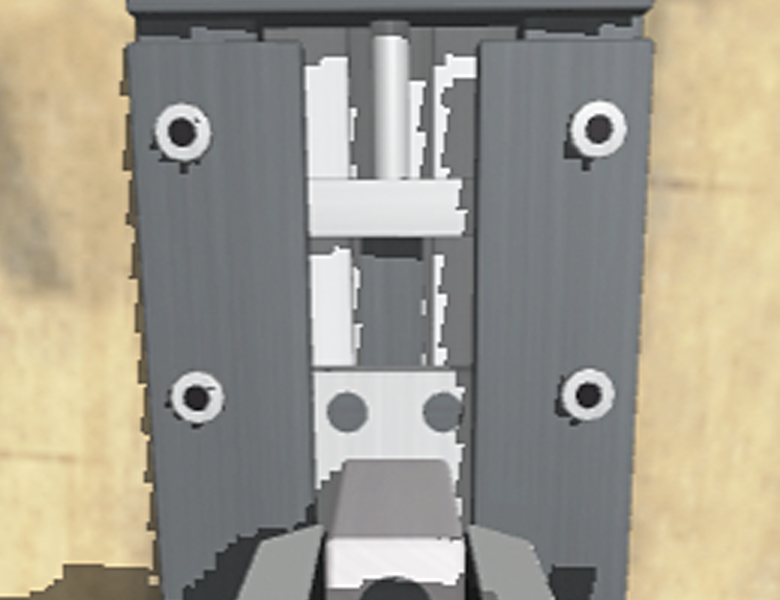

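The picture shows the foot's front edge at row 370 and the stop block's face at about row 245–258, leaving a gap of 23–26 mm. The carrier lies squarely between the lips. I'll advance most of that, then feel for the stop.

>>> jog_arm([
  [0, 0, 0, 0.03, 0, 0, 15],
  [0, 0, 0, 0.03, 0, 0, 15],
  [0, 0, 0, 0.03, 0, 0, 15],
  [0, 0, 0, 0.03, 0, 0, 15],
  [0, 0, 0, 0.03, 0, 0, 15],
  [0, 0, 0, 0.03, 0, 0, 15],
  [0, 0, 0, 0.03, 0, 0, 15],
  [0, 0, 0, 0.03, 0, 0, 15],
  [0, 0, 0, 0.02, 0, 0, 15],
  [0, 0, 0, 0.02, 0, 0, 15],
])

```text
time: 21.85
eef_pos: [0.5648, 0.125, 0.0455]
tool_rot: [0.682, 0.731, 0.0, 0.0]
contact_force: [-0.5, -3.0, 6.9]
grip_width: 0.0239
grasp_force: 20.0
```

>>> jog_arm([
  [0, 0, 0, 0.02, 0, 0, 15],
  [0, 0, 0, 0.02, 0, 0, 15],
  [0, 0, 0, 0.02, 0, 0, 15],
  [0, 0, 0, 0.02, 0, 0, 15],
])

```text
time: 22.25
eef_pos: [0.5645, 0.129, 0.0455]
tool_rot: [0.682, 0.731, 0.0, 0.0]
contact_force: [0.4, -2.4, 6.1]
grip_width: 0.0237
grasp_force: 20.0
```

>>> jog_arm([
  [0, 0, 0, 0.02, 0, 0, 15],
  [0, 0, 0, 0.02, 0, 0, 15],
])

```text
time: 22.45
eef_pos: [0.5644, 0.131, 0.0455]
tool_rot: [0.682, 0.731, 0.0, 0.0]
contact_force: [0.0, -2.8, 5.6]
grip_width: 0.0239
grasp_force: 20.0
```

>>> jog_arm([
  [0, 0, 0, 0.01, 0, 0, 15],
  [0, 0, 0, 0.01, 0, 0, 15],
  [0, 0, 0, 0.01, 0, 0, 15],
])

```text
time: 22.75
eef_pos: [0.5642, 0.1325, 0.0455]
tool_rot: [0.682, 0.731, 0.0, 0.0]
contact_force: [-0.4, -2.9, 5.8]
grip_width: 0.0239
grasp_force: 20.0
```

>>> jog_arm([
  [0, 0, 0, 0.01, 0, 0, 15],
  [0, 0, 0, 0.01, 0, 0, 15],
])

```text
time: 22.95
eef_pos: [0.5642, 0.1335, 0.0455]
tool_rot: [0.682, 0.731, 0.0, 0.0]
contact_force: [-0.2, -2.9, 6.4]
grip_width: 0.0236
grasp_force: 20.0
```

>>> jog_arm([
  [0, 0, 0, 0.01, 0, 0, 15],
  [0, 0, 0, 0.01, 0, 0, 15],
])

```text
time: 23.15
eef_pos: [0.5641, 0.1345, 0.0455]
tool_rot: [0.682, 0.731, 0.0, 0.0]
contact_force: [-0.2, -2.5, 6.3]
grip_width: 0.0238
grasp_force: 20.0
```

>>> jog_arm([
  [0, 0, 0, 0.01, 0, 0, 15],
  [0, 0, 0, 0.01, 0, 0, 15],
  [0, 0, 0, 0.01, 0, 0, 15],
])

```text
time: 23.45
eef_pos: [0.564, 0.136, 0.0455]
tool_rot: [0.682, 0.731, 0.0, 0.0]
contact_force: [0.1, -2.5, 6.2]
grip_width: 0.0239
grasp_force: 20.0
```

>>> jog_arm([
  [0, 0, 0, 0.01, 0, 0, 15],
  [0, 0, 0, 0.01, 0, 0, 15],
])

```text
time: 23.65
eef_pos: [0.5639, 0.1379, 0.0454]
tool_rot: [0.682, 0.731, 0.001, -0.001]
contact_force: [-0.4, 0.5, 5.6]
grip_width: 0.0237
grasp_force: 20.0
```

```bash
python3 - <<'E'
from fit import *
y,s=yaw(); print(s['eef_pos'],y,s['contact_force'])
im,K,R,t=cam('wrist'); big=cv2.resize(im,None,fx=3,fy=3,interpolation=cv2.INTER_CUBIC)
cv2.imwrite('pics/w5.png',big[330:750,680:1200,::-1])
E
```

```text
[0.56389349 0.13787305 0.045427  ] 3.9788867468471056 [-0.43175712  0.45297948  5.56651758]
```

View pics/w5.png

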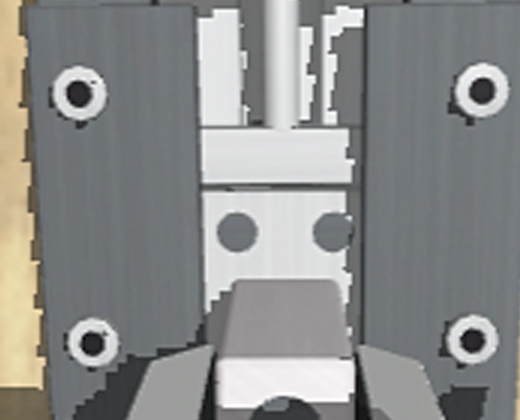

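The y-force dropped and the tool jumped forward by about 1 mm, so the catch has snapped up. In the crop the foot (row 190) is 1–2 mm from the stop block. A few fine steps should find the stop.

>>> jog_arm([
  [0, 0, 0, 0.01, 0, 0, 15],
  [0, 0, 0, 0, 0, 0, 15],
])

```text
time: 23.9
eef_pos: [0.5639, 0.1379, 0.0454]
tool_rot: [0.682, 0.731, 0.001, -0.0]
contact_force: [-0.2, -0.8, 5.1]
grip_width: 0.0237
grasp_force: 20.0
```

>>> jog_arm([
  [0, 0, 0, 0.01, 0, 0, 15],
  [0, 0, 0, 0, 0, 0, 15],
])

```text
time: 24.1
eef_pos: [0.5638, 0.1381, 0.0454]
tool_rot: [0.682, 0.731, 0.0, -0.0]
contact_force: [0.5, -1.8, 4.9]
grip_width: 0.0241
grasp_force: 20.0
```

>>> jog_arm([
  [0, 0, 0, 0.01, 0, 0, 15],
  [0, 0, 0, 0, 0, 0, 15],
])

```text
time: 24.3
eef_pos: [0.5638, 0.1384, 0.0455]
tool_rot: [0.682, 0.731, 0.0, 0.0]
contact_force: [0.6, -1.4, 5.8]
grip_width: 0.0239
grasp_force: 20.0
```

>>> jog_arm([
  [0, 0, 0, 0.01, 0, 0, 15],
  [0, 0, 0, 0, 0, 0, 15],
])

```text
time: 24.5
eef_pos: [0.5637, 0.1389, 0.0454]
tool_rot: [0.682, 0.731, 0.0, -0.0]
contact_force: [0.8, -2.8, 6.2]
grip_width: 0.0236
grasp_force: 20.0
```

>>> jog_arm([
  [0, 0, 0, 0.01, 0, 0, 15],
  [0, 0, 0, 0, 0, 0, 15],
])

```text
time: 24.7
eef_pos: [0.5637, 0.1394, 0.0455]
tool_rot: [0.682, 0.731, 0.0, 0.0]
contact_force: [0.8, -2.4, 5.6]
grip_width: 0.0237
grasp_force: 20.0
```

>>> jog_arm([
  [0, 0, 0, 0.01, 0, 0, 15],
  [0, 0, 0, 0, 0, 0, 15],
])

```text
time: 24.9
eef_pos: [0.5637, 0.1394, 0.0454]
tool_rot: [0.682, 0.732, -0.0, 0.0]
contact_force: [0.4, -3.0, 5.9]
grip_width: 0.0241
grasp_force: 20.0
```

>>> jog_arm([
  [0, 0, 0, 0.01, 0, 0, 15],
  [0, 0, 0, 0, 0, 0, 15],
])

```text
time: 25.1
eef_pos: [0.5637, 0.1395, 0.0455]
tool_rot: [0.682, 0.732, -0.0, 0.001]
contact_force: [0.9, -4.4, 5.8]
grip_width: 0.0236
grasp_force: 20.0
```

The position has stalled and the force is rising, so the carrier is at the stop. A gentle pull back will show whether the catch holds.

>>> jog_arm([
  [0, 0, 0, -0.02, 0, 0, 15],
  [0, 0, 0, -0.02, 0, 0, 15],
  [0, 0, 0, -0.02, 0, 0, 15],
  [0, 0, 0, -0.02, 0, 0, 15],
  [0, 0, 0, 0, 0, 0, 15],
])

```text
time: 25.6
eef_pos: [0.5638, 0.1381, 0.0454]
tool_rot: [0.682, 0.731, 0.001, -0.001]
contact_force: [-0.4, 1.4, 5.4]
grip_width: 0.024
grasp_force: 20.0
```

>>> jog_arm([
  [0, 0, 0, -0.02, 0, 0, 15],
  [0, 0, 0, 0, 0, 0, 15],
])

```text
time: 25.8
eef_pos: [0.5638, 0.1378, 0.0455]
tool_rot: [0.682, 0.731, 0.002, -0.001]
contact_force: [0.4, 3.5, 6.5]
grip_width: 0.0241
grasp_force: 20.0
```

>>> jog_arm([
  [0, 0, 0, -0.03, 0, 0, 15],
  [0, 0, 0, 0, 0, 0, 15],
])

```text
time: 26.0
eef_pos: [0.5639, 0.1373, 0.0456]
tool_rot: [0.683, 0.731, 0.002, -0.002]
contact_force: [-0.7, 5.9, 6.7]
grip_width: 0.024
grasp_force: 20.0
```

The pull-back force climbs past the sliding friction while the carrier stays put, so the catch holds. I'll push back to the stop and let go.

>>> jog_arm([
  [0, 0, 0, 0.02, 0, 0, 15],
  [0, 0, 0, 0.02, 0, 0, 15],
  [0, 0, 0, 0.02, 0, 0, 15],
  [0, 0, 0, 0.02, 0, 0, 15],
  [0, 0, 0, 0.02, 0, 0, 15],
  [0, 0, 0, 0, 0, 0, 15],
])

```text
time: 26.6
eef_pos: [0.5636, 0.1391, 0.0454]
tool_rot: [0.682, 0.731, 0.0, -0.0]
contact_force: [0.4, -1.3, 5.5]
grip_width: 0.0239
grasp_force: 20.0
```

>>> jog_arm([
  [0, 0, 0, 0, 0, -0.01, 30],
  [0, 0, 0, 0, 0, 0, 40],
  [0, 0, 0, 0, 0, 0, 50],
  [0, 0, 0, 0, 0, 0, 50],
  [0, 0, 0, 0, 0, 0, 50],
  [0, 0, 0, 0, 0, -0.1, 50],
  [0, 0, 0, 0, 0, -0.3, 50],
  [0, 0, 0, 0, 0, -0.4, 50],
  [0, 0, 0, 0, 0, -0.4, 50],
  [0, 0, 0, 0, 0, -0.4, 50],
  [0, 0, 0, 0, 0, -0.4, 50],
  [0, 0, 0, -0.5, 0, -0.2, 50],
  [0, 0, 0, -0.5, 0, -0.2, 50],
  [0, 0, 0, -0.5, 0, 0, 50],
  [0, 0, 0, -0.3, 0, 0, 50],
  [0, 0, 0, 0, 0, 0, 50],
  [0, 0, 0, 0, 0, 0, 50],
])

```text
time: 28.3
eef_pos: [0.5697, 0.0493, 0.1653]
tool_rot: [0.682, 0.731, 0.0, -0.001]
contact_force: [0.2, -0.0, -0.5]
grip_width: 0.0501
grasp_force: 0.0
```

```bash
python3 - <<'E'
from fit import *
y,s=yaw(); print(s['eef_pos'],y,s['contact_force'],s['time'])
im,K,R,t=cam('wrist'); N=np.load('nest.npy')
v=np.array([-np.sin(N[2]),np.cos(N[2])]); g=[*(N[:2]+.05*v),N[2]]
p,sc=fit(CAR[3:4]+CAR[4:],g,im,K,R,t,(.004,.01,.03),z0=.016); print((p[:2]-N[:2])@v,(p[:2]-N[:2])@[v[1],-v[0]],np.degrees(p[2]-N[2]),sc)
u=proj([[*g[:2],.03]],K,R,t)[0].astype(int); print(u)
big=cv2.resize(im,None,fx=3,fy=3,interpolation=cv2.INTER_CUBIC)
cv2.imwrite('pics/w6.png',big[max(u[1]*3-280,0):u[1]*3+280,u[0]*3-260:u[0]*3+260,::-1])
E
```

```text
[0.56965106 0.04928533 0.16533387] 3.966590486351029 [ 0.1783612  -0.01455344 -0.47104364] 28.3
0.05129841810520476 0.0008772857516315879 -2.511292108145946 -130.8031
[321  92]
```

View pics/w6.png

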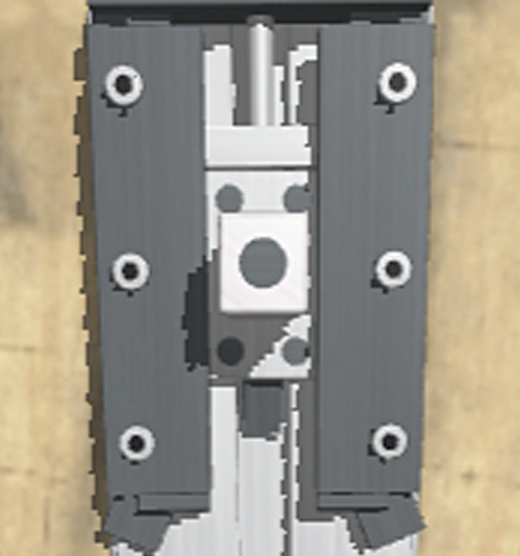

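The carrier stands square against the stop block (row 168). The catch shows up behind its rear edge at about (263,408), and the gripper is clear.

```bash
python3 -c "
from cell import *
print(hand_in())"
```

```text
the job is handed in; nothing more can be done
None
```

The steel carrier is home against the stop, its foot under both lips; the catch held when I pulled back, the gripper is clear, and the job was handed in at about 28 s, though the hand-in gave no verdict.

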